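# Run the study's coffee grinder empty

### The job

Run the last old coffee out of the grinder: tip up its loose hopper lid by the tab, with the edge opposite the tab still resting on the hopper, lift it off and lay it down without dropping it, tab up and wholly on the round cork mat. Then turn the spring-loaded speed dial clockwise past its first two clicks to the third, full speed, and keep it there with the gripper against the spring: finish while still holding it. Leave the cup under the spout, the tin, the bust and the books where they are.

Things in the scene. Friction and masses are not known exactly. Their poses are not given: they have to be found in the camera images.
- grinder: white single-dose coffee grinder, 212 (x) x 125 (y) x 215 mm high without the hopper, heavy, does not move. Origin: centre of its footprint on the sideboard. -x is its front (burr chamber of 56 mm radius with hopper above and spout and cup below), +x its back (motor column with the dial on its flat top, 215 mm up), z up
- hopper_rim (a point): centre of the round mouth of the black hopper, at rim height (262 mm above the sideboard), 50 mm in front of the grinder's origin. The hopper has 90 mm outer and 80 mm inner diameter; axes as the grinder's
- lid: loose round lid of the hopper, about 0.12 kg: a plug of 74 mm diameter, 8 mm deep, under a flange of 94 mm diameter, 6 mm thick, with one upright tab. Lying seated, the flange's underside rests on the hopper rim and the plug is in the mouth (3 mm play all round). Origin: centre of the plug's underside, z up; flange underside at z = 8 mm, flange top at z = 14 mm
- lid_tab (a point): point on the lid's wooden tab, 12 mm below the tab's top, at x = -30, z = 30 mm in the lid's frame. The tab is an upright plate, 10 mm thick along the lid's x, 30 mm long along y, standing 28 mm above the flange (z = 14 to 42 mm). Axes as the lid's
- lid_back (a point): point on the flange's lower edge on the far side from the tab (x = +47, z = 8 mm in the lid's frame); the lid is tipped about this edge, tab side up
- mat: fixed round cork mat on the sideboard to one side of the grinder (either side), 170 mm diameter, 4 mm thick. Origin: centre of its underside
- dial (a joint): turn of the speed dial in rad, clockwise seen from above: 0 off, clicks at 0.4, 0.8 and 1.2 (third, full speed), stop at 1.3. A spring drives it all the way back to 0 when let go; turning it takes 0.03 to 0.17 N m, 0.11 N m at the third click
- dial_grip (a point): point on the dial's vertical axis at mid-height of its grip bar, 239 mm above the sideboard, 58 mm behind the grinder's origin. The upright bar is 50 mm long (this frame's x, inlaid pointer end at -x), 11 mm thick (y), 24 mm tall, on a flat disc 52 mm wide (top 12 mm below this point). Turns with the dial; at 0 the pointer faces the grinder's front
- knob: the dial's moulding (disc and grip bar). Origin on its axis, 2 mm above the grinder's deck; turns with the dial
- cup: steel dosing cup, 58 mm diameter, 66 mm high, loose on the grinder's base plate under the spout. Origin: centre of its underside. To be left alone
- tin: closed coffee tin, 90 mm diameter, 125 mm high, loose on the sideboard on the other side of the grinder from the mat. Origin: centre of its underside. To be left alone
- bust: silver portrait bust on a black foot, 94 mm wide, 172 mm high, loose, beyond the work. Origin: centre of its underside. To be left alone
- books: two closed books stacked flat, 130 x 200 x 62 mm, loose, beyond the work. Origin: centre of their underside. To be left alone
There are look-alikes about, which are no part of the job. Of the things shaped like the lid, the wooden one is meant.

How it is judged (in metres and radians):
On the way, in this order (a step that is already met when the one before it is completed fails the run):
1. the lid is tipped up at its tab side by at least 10 degrees, the edge opposite the tab still on the hopper rim (within 12 mm) (angle between lid's own z axis and vertical above 0.17 rad and z of lid_back in the frame of hopper_rim below 0.012 m and horizontal distance between lid_back and hopper_rim below 0.06 m and z of lid_tab in the frame of hopper_rim above 0.03 m), for 0.1 s.
2. the lid lies still and let go on the cork mat, tab up (horizontal distance between lid and mat below 0.045 m and z of lid in the frame of mat below 0.01 m and angle between lid's own z axis and vertical below 0.12 rad and linear speed of lid below 0.03 m/s and contact force between the fingers and lid below 0.1 N), for 0.3 s.
3. the dial is held at its third click by the fingers (value of joint dial above 1.08 rad and contact force between the fingers and knob above 0.5 N), for 0.5 s.
At the end, for the whole second after the job is handed in: Through the last second the fingers hold the dial at its third click (above 1.08 rad, pressing over 0.5 N); the lid lies still on the mat, tab up (within 45 mm of its centre, tilted under 7 degrees); cup, tin, bust and books within 20 mm of their starts (all of step 3 and horizontal distance between lid and mat below 0.045 m and z of lid in the frame of mat below 0.01 m and angle between lid's own z axis and vertical below 0.12 rad and linear speed of lid below 0.03 m/s and distance of each of cup, tin, bust, books from where it was at the start of the episode below 0.02 m); the arm keeps its last pose, push and grip.
It fails at once if the lid is dropped (falls faster than 0.7 m/s with no finger on it) (linear speed of lid above 0.7 m/s and contact force between the fingers and lid below 0.05 N).
It fails at once if the cup, tin, bust or books are moved by more than 20 mm (distance of any of cup, tin, bust, books from where it was at the start of the episode above 0.02 m).
It also fails if it takes over 61 s, if anything falls off the work surface, if the arm or the gripper's body presses on something with over 40 N, if the wrist force passes 120 N, or if a joint passes its speed limit or range.

### The arm

A 6-joint arm with a two-finger parallel gripper is mounted at the origin on the work surface. World frame = base frame: x ahead of the robot, y to its left, z up, the work surface at z = 0. Lengths are in mm, angles in rad, forces in N, time in s.
With the tool pointing down it reaches from about 400 to 925 mm from the base axis. Payload 12.5 kg.
Tool frame: the origin (TCP) lies midway between the tips of the shut fingers; the grasp point (between the pads) lies 19 mm behind it (manip.grip_depth is the distance from the TCP to the grasp point, in mm); z points along the fingers, y is the line along which they close (so a half turn about z gives the same grasp; the last joint's range is limited). The gripper opens to 95 mm and grips with 3 to 60 N. Pads are 20 mm wide; open, the fingers measure 119 mm over their backs; the gripper's body (75 mm by 180 mm) begins 59 mm behind the grasp point.
Start: joints at [1.154, 0.491, 1.559, -0, 1.092, -0.106], TCP at [191.121, 595.079, 214.661] pointing down, gripper open.
Joint ranges: [-3.1, 3.1], [-0.84, 2.19], [0.05, 2.79], [-1.13, 4.28], [0.06, 2.93], [-2.69, 2.69]. Speed limits (rad/s): [2.22, 2.22, 2.79, 3.14, 3.14, 3.14].

### API

Orientations are given as [roll, pitch, yaw] about the fixed x, y, z axes, in that order (R = Rz(yaw) Ry(pitch) Rx(roll)).
In Python, from workcell import manip gives the robot as it stands.
- The arm moves only by the tool play_rows, never from a script. Its argument "targets" is text: rows parted by semicolons, each of 5 numbers parted by spaces: the finger opening in mm, from 0 to 95.1, then the shift along the tool's x, y, z in mm, then the turn about the tool's z in degrees. In form: gripper x y z spin; .... A call has 1 to 8 rows; each row is the pose to reach, as a shift and turn from the pose commanded when the call began, along the tool's axes at that moment; what a row does not reach only later rows make up. A row lasts 1/10 s, in which the tool goes at most 50 mm and 8.59 degrees, less where a joint would pass 70% of its speed; a pose out of reach is approached as far as the arm can. A call with a gripper value outside its range is refused whole. The fingers move at their own pace and stop on an object; "squeeze" is the grip in N (left out, the last holds). Time passes only in rows, so rows that repeat a pose let the fingers close. It gives the time, the measured TCP pose, the force, the opening and the grip force at its end, in the units of the state.
- manip.sense(): the state, without advancing time (a new reading comes with each control period).
- manip.snapshot(name): name is "side" or "top"; returns (picture, depth): 400x640x3 uint8, red, green, blue; 400x640 float32, mm along the optical axis (not along the pixel's ray), 0 where there is no reading.
- manip.get_calibration(name): a dict with "fx", "fy", "cx", "cy" (pixels), "R" (3x3) and "t" (3): a world point X has camera coordinates R X + t. Camera axes: x right, y down, z forward; pixel columns grow to the right and rows downward; lengths in mm; the calibration is good to about 2 mm. A picture is of the moment at which its call begins. get_calibration takes no time and is no camera call.
- manip.close_job(): hands the job in; it is judged then, once.
Trained networks look in the newest picture that a camera, given by its name, has taken for a name from the list of things; names that differ only in an ending like _2 or _b are one class to them, and where a whole thing is asked for, a point or a joint stands for the part that bears it (a point fixed in the world has none). Each returns a list of dicts, best first, with "conf" (0 to 1); they miss things now and then, are a little off and sometimes report something else, mostly with a low value. They report only what shows in the picture. A call takes as long as a camera call. They do not tell look-alikes from the thing itself.
- manip.masks_of(camera, thing): "mask" (400x640 bool, what is visible of it) and "at" ([column, row] in pixels, amid what is visible of it).
The state is a dict: "clock": time; "joint_pos": joint angles; "joint_vel": joint speeds; "joint_torque": joint torques, N m; "eef_pos": TCP position; "ee_rot": TCP orientation; "ft_force": force on the tool from outside, world axes, zero at the start; "wrist_torque": the same for the moment, N m; "gripper_width": finger opening in mm; "gripper_force": force on a finger pad.
Only numpy, scipy, OpenCV 4.12 (cv2) and the standard library are available. Lean on these libraries where they do the work, as an engineer would, in place of code of your own. Each camera call takes 0.05 s, during which the arm holds its last target. There are 200 camera calls.

## Working session

There is one attempt and no reset: what is moved stays moved. The work goes in short steps, Python scripts to look and compute and a tool call to move; the robot and the scene stay as the last step left them, time stands still between calls to the robot, and variables do not carry over. Pictures are saved under pics/ and viewed, at most 10 in all, crops included, and the job is handed in when it is done.

Besides the shell and the picture viewer there is one more tool, called after ">>>" by a JSON object that holds its "fn" and its "kwargs". play_rows: Moves the arm, as the interface text tells. Its arguments: {"type":"object","properties":{"targets":{"type":"string"},"squeeze":{"type":"number"}},"required":["targets"]}

```bash
mkdir -p pics; cat > h.py <<'E'
import numpy as np, cv2
from workcell import manip
def pts(cam, depth, mask):
    c=manip.get_calibration(cam); v,u=np.nonzero(mask&(depth>0)); z=depth[v,u]
    P=np.c_[(u-c['cx'])/c['fx']*z,(v-c['cy'])/c['fy']*z,z]
    return (P-np.array(c['t']))@np.array(c['R']), u, v
def save(n,p): cv2.imwrite('pics/'+n+'.png',p[:,:,::-1])
E
python3 - <<'E'
from h import *
for cam in('side','top'):
    p,d=manip.snapshot(cam); save(cam+'0',p); np.savez('/tmp/'+cam,p=p,d=d)
    c=manip.get_calibration(cam); print(cam,'campos',-np.array(c['R']).T@np.array(c['t']))
    for t in('grinder','lid','lid_tab','mat','knob','cup','tin','bust','books'):
        for m in manip.masks_of(cam,t)[:3]:
            P,_,_=pts(cam,d,m['mask'])
            print(t,round(m['conf'],2),np.round(m['at']),m['mask'].sum(),np.round(np.percentile(P,[2,50,98],axis=0)).tolist() if len(P) else '')
print(manip.sense()); print(manip.grip_depth)
E
```

```text
side campos [ 463.647631   -594.24472262  862.52765753]
grinder 0.83 [332. 231.] 7644 [[438.0, -54.0, 8.0], [550.0, -45.0, 177.0], [641.0, 60.0, 250.0]]
lid 0.93 [250. 260.] 913 [[305.0, -32.0, 9.0], [346.0, 10.0, 13.0], [390.0, 54.0, 40.0]]
lid 0.84 [357. 308.] 1180 [[552.0, -185.0, 7.0], [594.0, -144.0, 13.0], [636.0, -99.0, 41.0]]
lid 0.7 [238. 312.] 1229 [[284.0, -173.0, 8.0], [326.0, -131.0, 13.0], [368.0, -92.0, 40.0]]
lid_tab 0.92 [356. 309.] 1171 [[552.0, -185.0, 9.0], [594.0, -144.0, 13.0], [636.0, -100.0, 41.0]]
lid_tab 0.9 [305. 186.] 1145 [[449.0, -39.0, 264.0], [488.0, 2.0, 267.0], [530.0, 47.0, 294.0]]
lid_tab 0.89 [242. 311.] 1173 [[284.0, -173.0, 9.0], [325.0, -131.0, 13.0], [366.0, -94.0, 40.0]]
mat 0.67 [276. 179.] 1072 [[358.0, 213.0, -2.0], [409.0, 303.0, 2.0], [485.0, 377.0, 6.0]]
knob 0.61 [358. 197.] 398 [[575.0, -13.0, 219.0], [596.0, 6.0, 231.0], [619.0, 15.0, 251.0]]
knob 0.33 [332. 234.] 7548 [[439.0, -54.0, 11.0], [551.0, -45.0, 178.0], [642.0, 57.0, 250.0]]
cup 0.87 [301. 256.] 308 [[455.0, -24.0, 23.0], [480.0, -20.0, 58.0], [510.0, 1.0, 86.0]]
cup 0.6 [
[... 2128 characters left out ...]
clock': 1.0, 'joint_pos': array([ 1.15438093e+00,  4.90894845e-01,  1.55887362e+00, -1.76500467e-05,
        1.09172222e+00, -1.05624889e-01]), 'joint_vel': array([ 0.00033826, -0.00136614, -0.00090017,  0.00076654, -0.00086298,
        0.00044288]), 'joint_torque': array([-1.47991472e-03, -6.12482786e+01, -2.58429819e+01,  6.93464675e-02,
        4.46150405e-02, -2.62647359e-05]), 'eef_pos': array([191.13911547, 595.08051856, 214.67324593]), 'ee_rot': array([3.14149290e+00, 2.63274158e-05, 2.83081028e+00]), 'ft_force': array([-0.02174525,  0.22565721,  0.66955447]), 'wrist_torque': array([-0.00817109,  0.00702272, -0.00379477]), 'gripper_force': 0.0, 'gripper_width': 94.95131300877581}
18.8
```

```bash
python3 - <<'E'
from h import *
D={c:np.load('/tmp/%s.npz'%c) for c in('side','top')}
s=D['side']['p'];t=D['top']['p']
a=cv2.resize(s[140:340,220:420],(400,400),interpolation=cv2.INTER_CUBIC);b=cv2.resize(t[110:310,220:420],(400,400),interpolation=cv2.INTER_CUBIC)
save('cmp',np.hstack([a,b]))
for c in D:
    d=D[c]['d'];P,u,v=pts(c,d,np.ones(d.shape,bool))
    def reg(n,lo,hi):
        m=np.all((P>lo)&(P<hi),axis=1);Q=P[m]
        if len(Q)<5: print(c,n,len(Q));return
        (cx,cy),wh,an=cv2.minAreaRect(Q[:,:2].astype(np.float32))
        w,V=np.linalg.eigh(np.cov(Q[:,:2].T))
        print(c,n,len(Q),'mean',Q.mean(0).round(1),'rect',np.round([cx,cy,*wh,an],1),'long axis deg',np.degrees(np.arctan2(V[1,1],V[0,1])).round(1),'zmed',np.median(Q[:,2]).round(1))
    reg('tabtop',[430,-60,287],[540,60,310])
    reg('lidflange',[430,-60,262],[545,60,276])
    reg('bar',[550,-40,240],[640,60,262])
    reg('deck',[540,-80,205],[660,90,220])
    reg('mat',[330,190,1.5],[530,400,8])
E
```

```text
side tabtop 63 mean [462.2  13.  293.3] rect [462.5  15.3  31.   10.   68.3] long axis deg 69.2 zmed 294.1
side lidflange 1077 mean [4.916e+02 4.000e-01 2.668e+02] rect [489.7   4.3  92.2  90.7  85.1] long axis deg 55.7 zmed 266.7
side bar 150 mean [596.2   9.2 247.3] rect [596.8  10.8  49.7  13.1   4.5] long axis deg -176.6 zmed 248.5
side deck 1451 mean [588.   -4.6 213.1] rect [589.7  10.3 107.5 123.9   4.1] long axis deg 99.7 zmed 213.5
side mat 751 mean [409.8 302.7   3.2] rect [428.3 295.4 213.2 187.8  85.8] long axis deg 65.2 zmed 2.9
top tabtop 46 mean [458.2  17.1 295.5] rect [458.5  17.1  29.7  10.9  70.9] long axis deg 70.1 zmed 295.8
top lidflange 819 mean [487.8   6.  268.1] rect [486.5   7.5  91.2  91.2  89.9] long axis deg 64.9 zmed 268.2
top bar 69 mean [591.8  12.4 250.8] rect [593.3  12.4  49.9   8.6   1.2] long axis deg -178.1 zmed 251.2
top deck 1030 mean [587.5  11.6 214.4] rect [589.1  12.8 104.6 123.8   3.1] long axis deg 88.2 zmed 214.8
top mat 1941 mean [429.2 294.6   4.4] rect [4.301e+02 2.951e+02 1.996e+02 2.091e+02 2.000e-01] long axis deg 69.7 zmed 4.2
```

View pics/cmp.png

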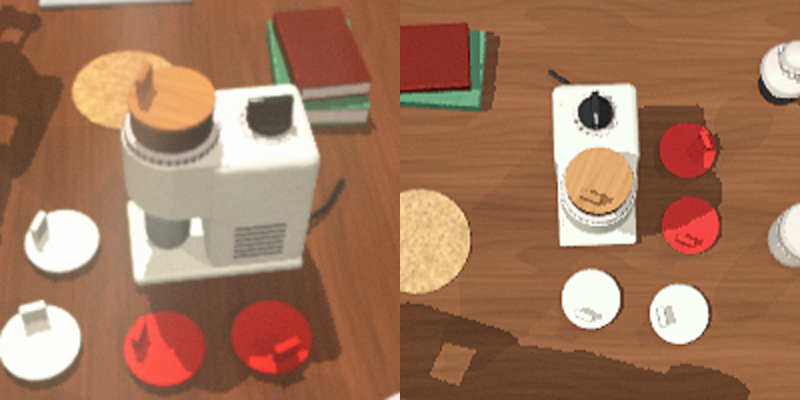

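View pics/side0.png

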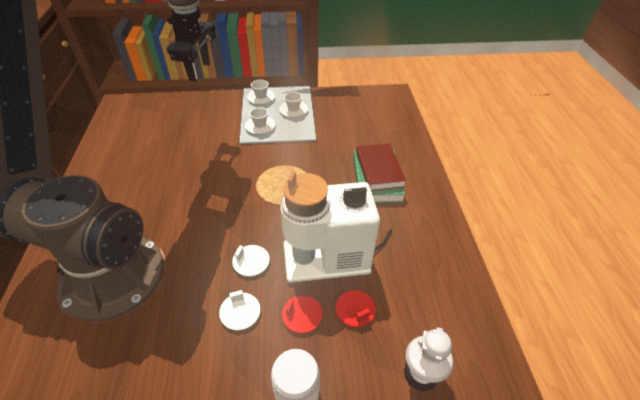

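The wooden lid sits on the hopper (side 305,190; top 319,196). The look-alikes are two white lids (side 250,260 and 240,312) and two red lids (side 301,314 and 356,309), all on the table. Only the one on the hopper is wooden, and the enlarged crop confirms it. The mat is at top (229,228) and the dial at side (354,197).

From the measurements:
- The tab is at about (460.3, 16.2), with its long axis at 69.5°.
- The dial is at about (594.5, 11.5).
- The mat is at about (433, 294).

>>> {"fn": "play_rows", "kwargs": {"targets": "60 -40 -20 -40 0; 60 -80 -42 -70 1; 60 -120 -64 -90 2; 60 -160 -86 -100 2.7; 60 -200 -107 -110 2.7; 60 -235 -135 -115 2.7; 60 -265 -170 -118 2.7; 60 -290 -208 -120 2.7", "squeeze": 8}}

```text
clock: 1.8
eef_pos: [404.6, 306.5, 334.9]
ee_rot: [3.141, 0.0, 2.783]
ft_force: [0.1, 0.3, 0.2]
gripper_width: 60.1
gripper_force: 0.0
```

>>> {"fn": "play_rows", "kwargs": {"targets": "60 -20 -35 0 0; 60 -40 -70 0 0; 60 -60 -105 0 0; 60 -80 -140 0 0; 60 -100 -175 0 0; 60 -120 -210 0 0; 60 -140 -240 0 0; 60 -140 -240 0 0"}}

```text
clock: 2.6
eef_pos: [451.3, 31.5, 334.6]
ee_rot: [-3.141, 0.001, 2.78]
ft_force: [-0.5, 0.2, -0.0]
gripper_width: 60.0
gripper_force: 0.0
```

>>> {"fn": "play_rows", "kwargs": {"targets": "60 -14 -11 10 0; 60 -14 -11 22 0; 60 -14 -11 34 0; 60 -14 -11 44 0; 60 -14 -11 52 0; 60 -14 -11 58 0; 60 -14 -11 60 0; 60 -14 -11 60 0"}}

```text
clock: 3.4
eef_pos: [459.9, 19.4, 274.6]
ee_rot: [3.141, -0.0, 2.784]
ft_force: [-0.2, 0.3, 1.0]
gripper_width: 60.1
gripper_force: 0.0
```

```bash
python3 - <<'E'
from h import *
print(manip.sense()['eef_pos'],manip.sense()['ft_force'])
p,d=manip.snapshot('side'); a=cv2.resize(p[130:250,250:410],(640,480),interpolation=cv2.INTER_CUBIC); save('grasp',a)
E
```

```text
[459.94692436  19.44436625 274.58978722] [-0.19005671  0.28879426  1.04729933]
```

View pics/grasp.png

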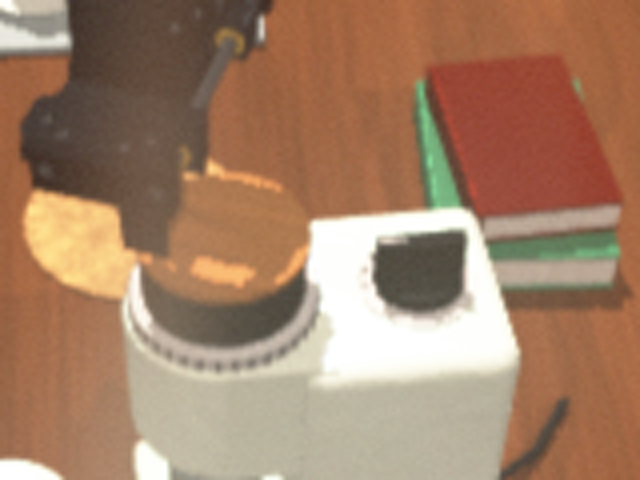

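The near finger stands beside the tab (crop 150,240) and touches nothing. I'll centre by a few mm and close gently.

>>> {"fn": "play_rows", "kwargs": {"targets": "50 -1 -3 0 0; 40 -1 -3 0 0; 34 -1 -3 0 0; 28 -1 -3 0 0; 26 -1 -3 0 0; 26 -1 -3 0 0", "squeeze": 5}}

```text
clock: 4.05
eef_pos: [459.8, 16.2, 274.7]
ee_rot: [3.141, 0.0, 2.784]
ft_force: [0.3, -0.4, 1.8]
gripper_width: 30.0
gripper_force: 5.0
```

>>> {"fn": "play_rows", "kwargs": {"targets": "26 -1 0 -3 0; 26 -2.5 0 -6 0; 26 -4 0 -9.5 0; 26 -5.5 0 -13 0; 26 -7.5 0 -16 0; 26 -9.5 0 -19 0; 26 -9.5 0 -19 0; 26 -9.5 0 -19 0"}}

```text
clock: 4.85
eef_pos: [468.7, 12.8, 293.6]
ee_rot: [3.142, 0.0, 2.784]
ft_force: [-0.3, 0.0, -1.4]
gripper_width: 29.5
gripper_force: 5.0
```

```bash
cat >> h.py <<'E'
def lidpose(cam,box):
    "plane fit to orange/wood pixels of lid flange in box"
    p,d=manip.snapshot(cam); out=[]
    for m in manip.masks_of(cam,'lid')[:6]:
        P,u,v=pts(cam,d,m['mask'])
        if len(P)<30: continue
        med=np.median(P,0)
        if abs(med[0]-box[0])>90 or abs(med[1]-box[1])>90: continue
        rng=np.random.default_rng(0);best=None
        for _ in range(300):
            a,b,c=P[rng.choice(len(P),3,replace=False)];n=np.cross(b-a,c-a);l=np.linalg.norm(n)
            if l<200: continue
            n/=l;n*=np.sign(n[2]) or 1;k=abs((P-a)@n)<2
            if best is None or k.sum()>best[0].sum(): best=(k,n)
        Q=P[best[0]];n=np.linalg.svd(Q-Q.mean(0))[2][2];n*=np.sign(n[2])
        print(cam,round(m['conf'],2),m['at'],'n',n.round(2),'tilt',np.degrees(np.arccos(n[2])).round(1),'mid',((Q.max(0)+Q.min(0))/2).round(1),'zmin/max',Q[:,2].min().round(1),Q[:,2].max().round(1),len(Q),len(P))
    return p,d
E
python3 - <<'E'
from h import *
p,d=lidpose('side',(488,5)); lidpose('top',(488,5))
print(manip.sense()['ft_force'],manip.sense()['eef_pos'])
a=cv2.resize(p[130:250,250:410],(640,480),interpolation=cv2.INTER_CUBIC); save('tip',a)
E
```

```text
side 0.62 [309.6, 187.5] n [ 0.2  -0.08  0.98] tilt 12.7 mid [493.4   2.9 278. ] zmin/max 267.1 288.9 934 1066
[-0.24189155  0.53231091 -1.32980694] [468.63171482  12.83756316 293.49714778]
```

View pics/tip.png

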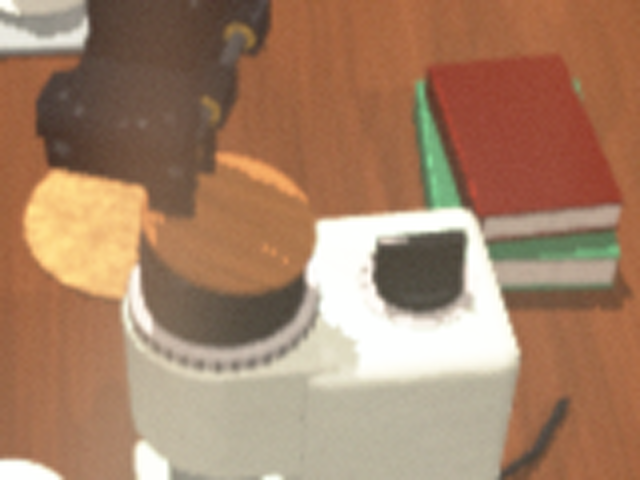

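The tab side is up about 12.7° and the back edge is still on the rim. I'll tip it a little further for margin, then firm the grip and lift.

>>> {"fn": "play_rows", "kwargs": {"targets": "26 -1 0 -2 0; 26 -2 0 -4 0; 26 -2 0 -4 0; 26 -2 0 -4 0"}}

```text
clock: 5.45
eef_pos: [470.6, 12.1, 297.7]
ee_rot: [3.141, 0.0, 2.784]
ft_force: [-0.1, 0.4, -1.0]
gripper_width: 29.9
gripper_force: 5.0
```

```bash
python3 - <<'E'
from h import *
lidpose('side',(488,5)); lidpose('top',(488,5))
print(manip.sense()['ft_force'],manip.sense()['eef_pos'])
E
```

```text
side 0.76 [310.4, 188.0] n [ 0.23 -0.08  0.97] tilt 14.1 mid [494.7   0.7 281.4] zmin/max 269.6 293.2 937 1065
[-0.16027727  0.39157654 -0.562201  ] [470.57163524  12.12350931 297.5644987 ]
```

>>> {"fn": "play_rows", "kwargs": {"targets": "26 0 0 0 0; 26 0 0 0 0; 26 0 0 0 0; 26 0 0 -4 0; 26 0 0 -10 0; 26 0 0 -18 0; 26 0 0 -26 0; 26 0 0 -32 0", "squeeze": 25}}

```text
clock: 6.45
eef_pos: [470.7, 12.1, 330.7]
ee_rot: [3.141, 0.001, 2.784]
ft_force: [0.6, -0.1, -1.8]
gripper_width: 30.0
gripper_force: 25.0
```

>>> {"fn": "play_rows", "kwargs": {"targets": "26 0 2 -7 0; 26 3 8 -14 0; 26 9 18 -20 0; 26 18 32 -24 0; 26 28 48 -26 0; 26 38 64 -26 0; 26 48 80 -26 0; 26 58 96 -26 0"}}

```text
clock: 7.25
eef_pos: [449.3, 123.9, 355.9]
ee_rot: [3.141, -0.0, 2.784]
ft_force: [0.3, 0.6, -1.9]
gripper_width: 29.9
gripper_force: 25.0
```

>>> {"fn": "play_rows", "kwargs": {"targets": "26 12 20 0 0; 26 26 42 0 0; 26 40 64 0 0; 26 56 90 0 0; 26 70 114 0 0; 26 83 136 0 0; 26 92 149 0 0; 26 97 155 0 0"}}

```text
clock: 8.05
eef_pos: [412.3, 303.3, 355.7]
ee_rot: [3.142, -0.0, 2.785]
ft_force: [0.5, -0.8, -1.5]
gripper_width: 29.5
gripper_force: 25.0
```

```bash
python3 - <<'E'
from h import *
p,d=lidpose('side',(433,294)); lidpose('top',(433,294))
s=manip.sense();print(s['ft_force'],s['eef_pos'],s['gripper_width'])
save('carry',cv2.resize(p[60:220,200:400],(600,480),interpolation=cv2.INTER_CUBIC))
E
```

```text
side 0.59 [275.8, 87.8] n [ 0.23 -0.09  0.97] tilt 14.5 mid [436.2 292.8 338.9] zmin/max 326.1 351.8 582 680
top 0.51 [216.6, 199.6] n [ 0.25 -0.17  0.95] tilt 17.5 mid [458.  272.1 334.5] zmin/max 330.2 338.8 69 102
[-1.60626629 -0.04708563 -0.56504064] [413.17209903 301.27717463 355.70989628] 29.73501230979652
```

View pics/carry.png

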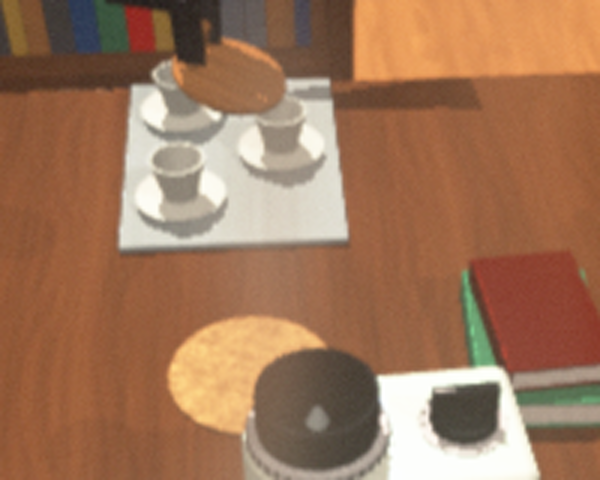

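The lid (crop 230,75) is held firmly at about 14° over the mat. Next I lower it.

>>> {"fn": "play_rows", "kwargs": {"targets": "26 0 0 15 0; 26 0 0 40 0; 26 0 0 75 0; 26 0 0 110 0; 26 0 0 145 0; 26 0 0 180 0; 26 0 0 210 0; 26 0 0 230 0"}}

```text
clock: 9.05
eef_pos: [413.2, 300.4, 123.9]
ee_rot: [-3.14, -0.001, 2.782]
ft_force: [0.4, 0.4, -1.4]
gripper_width: 29.9
gripper_force: 25.0
```

>>> {"fn": "play_rows", "kwargs": {"targets": "26 0 0 20 0; 26 0 0 38 0; 26 0 0 53 0; 26 0 0 64 0; 26 0 0 72 0; 26 0 0 76 0; 26 0 0 77 0; 26 0 0 77 0"}}

```text
clock: 9.85
eef_pos: [413.5, 301.6, 49.0]
ee_rot: [3.141, 0.0, 2.784]
ft_force: [-0.2, -0.3, -1.2]
gripper_width: 29.9
gripper_force: 25.0
```

```bash
python3 - <<'E'
from h import *
p,d=lidpose('side',(433,294)); lidpose('top',(433,294))
s=manip.sense();print(s['ft_force'],s['eef_pos'],s['gripper_width'])
E
```

```text
side 0.79 [280.3, 179.4] n [ 0.21 -0.07  0.98] tilt 12.7 mid [435.  290.   34.3] zmin/max 25.2 43.4 275 377
top 0.43 [238.3, 221.6] n [ 0.38 -0.12  0.92] tilt 23.5 mid [454.9 264.6  29.1] zmin/max 21.7 36.6 31 58
[ 0.62080179  0.06694221 -2.37599978] [413.5081199  301.65640725  49.04324748] 29.716712116282046
```

>>> {"fn": "play_rows", "kwargs": {"targets": "26 0 0 3 0; 26 0 0 6 0; 26 0.5 0 8 0; 26 1.5 0 10 0; 26 2.5 0 12 0; 26 3.5 0 14 0; 26 4.5 0 16 0; 26 5.5 0 18 0", "squeeze": 6}}

```text
clock: 10.85
eef_pos: [408.1, 303.5, 30.5]
ee_rot: [3.142, 0.0, 2.784]
ft_force: [-1.4, 0.7, 1.5]
gripper_width: 30.3
gripper_force: 6.0
```

>>> {"fn": "play_rows", "kwargs": {"targets": "26 1 0 2 0; 26 2 0 4 0; 26 3 0 5.5 0; 26 4 0 6.5 0; 26 4 0 6.5 0; 26 4 0 6.5 0"}}

```text
clock: 11.45
eef_pos: [404.8, 304.8, 24.3]
ee_rot: [3.141, 0.001, 2.784]
ft_force: [2.5, -2.8, 3.7]
gripper_width: 29.6
gripper_force: 6.0
```

```bash
python3 - <<'E'
from h import *
p,d=lidpose('side',(433,294)); lidpose('top',(433,294))
s=manip.sense();print(s['ft_force'],s['eef_pos'],s['gripper_width'])
E
```

```text
side 0.65 [280.2, 183.0] n [-0.   -0.01  1.  ] tilt 0.3 mid [433.8 291.4  17.3] zmin/max 15.2 19.5 244 321
top 0.59 [237.6, 222.4] n [ 0.14 -0.    0.99] tilt 8.0 mid [451.5 267.9  18.8] zmin/max 14.1 23.6 48 100
[ 1.97705412 -3.51402727  4.87952627] [404.80227352 304.85287733  24.32954161] 29.836163885445494
```

Flat at tilt ≈0.3°, centred on the mat. I'll release, wait, then rise straight up.

>>> {"fn": "play_rows", "kwargs": {"targets": "34 0 0 0 0; 40 0 0 0 0; 50 0 0 0 0; 60 0 0 0 0; 60 0 0 0 0; 60 0 0 -5 0; 60 0 0 -15 0; 60 0 0 -30 0"}}

```text
clock: 12.45
eef_pos: [404.2, 304.8, 54.7]
ee_rot: [-3.141, -0.001, 2.784]
ft_force: [-0.3, -0.5, -0.3]
gripper_width: 60.0
gripper_force: 0.0
```

>>> {"fn": "play_rows", "kwargs": {"targets": "60 0 0 -30 0; 60 0 0 -70 0; 60 0 0 -110 0; 60 0 0 -150 0; 60 0 0 -190 0; 60 0 0 -230 0; 60 0 0 -260 0; 60 0 0 -270 0"}}

```text
clock: 13.25
eef_pos: [404.6, 305.0, 328.0]
ee_rot: [3.137, 0.003, 2.784]
ft_force: [-0.2, 0.5, -0.5]
gripper_width: 60.0
gripper_force: 0.0
```

```bash
python3 - <<'E'
from h import *
p,d=lidpose('side',(433,294)); p2,_=lidpose('top',(433,294))
s=manip.sense();print(s['ft_force'],s['eef_pos'],s['ee_rot'],s['joint_pos'].round(2))
save('laid',np.hstack([cv2.resize(p[130:230,220:350],(390,300)),cv2.resize(p2[150:280,180:310],(300,300))]))
E
```

```text
side 0.93 [280.0, 179.4] n [-0.01  0.01  1.  ] tilt 0.7 mid [430.8 292.9  15.9] zmin/max 13.5 18.4 277 424
top 0.55 [236.1, 230.0] n [-0.03 -0.08  1.  ] tilt 4.7 mid [430.2 271.3  17.9] zmin/max 14.5 21.4 116 290
[ 0.5753418   0.26536188 -0.16592624] [403.9415086  304.52783666 323.0689029 ] [-3.14043937e+00 -1.00738269e-03  2.78363119e+00] [ 0.52  0.22  1.68  0.    1.24 -0.7 ]
```

View pics/laid.png

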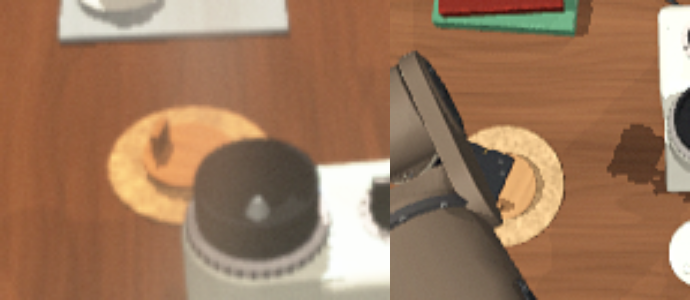

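The lid lies flat, tab up, in the middle of the mat (left crop 185,160). Now the dial.

>>> {"fn": "play_rows", "kwargs": {"targets": "60 -12 -9 -2 -2; 60 -35 -26 -4 -6; 60 -63 -47 -6 -10; 60 -95 -70 -8 -14; 60 -128 -95 -8 -18; 60 -160 -118 -8 -21; 60 -192 -142 -8 -23.8; 60 -224 -166 -8 -23.8"}}

```text
clock: 14.25
eef_pos: [556.4, 69.3, 330.2]
ee_rot: [3.141, -0.003, -3.083]
ft_force: [0.5, 0.3, 0.0]
gripper_width: 60.0
gripper_force: 0.0
```

```bash
python3 - <<'E'
from h import *
s=manip.sense();e=s['eef_pos'];y=s['ee_rot'][2];R=np.array([[np.cos(y),np.sin(y)],[np.sin(y),-np.cos(y)]])
print(e,np.degrees(y),R.T@(np.array([594.5,11.5])-e[:2]))
E
```

```text
[556.36029839  69.32769811 330.1604382 ] -176.61484161239568 [-34.65855589 -59.97886303]
```

>>> {"fn": "play_rows", "kwargs": {"targets": "50 -6 -10 0 0; 50 -16 -28 0 0; 50 -26 -46 0 0; 50 -32 -56 10 0; 50 -34.5 -60 25 0; 50 -34.5 -60 40 0; 50 -34.5 -60 50 0; 50 -34.5 -60 54 0"}}

```text
clock: 15.05
eef_pos: [593.5, 13.3, 276.5]
ee_rot: [3.141, -0.002, -3.084]
ft_force: [1.0, 0.4, -0.1]
gripper_width: 49.9
gripper_force: 0.0
```

```bash
python3 - <<'E'
from h import *
p,d=manip.snapshot('side')
s=manip.sense();e=s['eef_pos'];y=s['ee_rot'][2];R=np.array([[np.cos(y),np.sin(y)],[np.sin(y),-np.cos(y)]])
print(e,np.degrees(y),R.T@(np.array([594.5,11.5])-e[:2]))
save('dial',cv2.resize(p[130:250,280:440],(640,480),interpolation=cv2.INTER_CUBIC))
E
```

```text
[593.59013596  13.28560009 276.68799473] -176.6893728008434 [-0.80522861 -1.83516406]
```

View pics/dial.png

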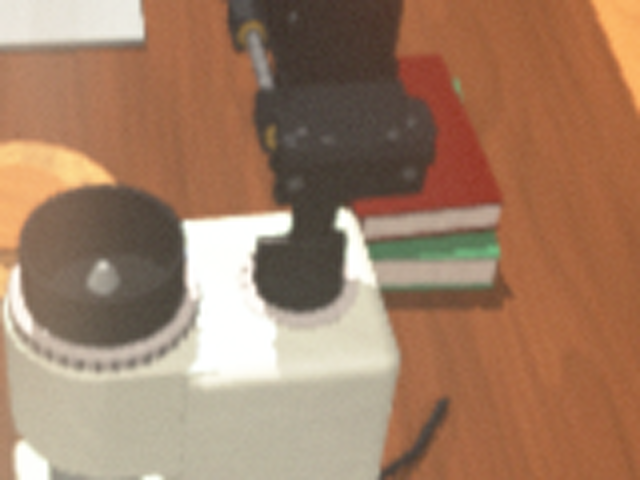

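The fingers straddle the bar (crop 310,240), so the alignment is fine. Descend and grip.

>>> {"fn": "play_rows", "kwargs": {"targets": "50 -1 -2 10 0; 50 -1 -2 22 0; 50 -1 -2 32 0; 50 -1 -2 40 0; 50 -1 -2 44 0; 50 -1 -2 45 0; 36 -1 -2 45 0; 24 -1 -2 45 0"}}

```text
clock: 15.9
eef_pos: [595.3, 11.0, 233.5]
ee_rot: [-3.142, 0.001, -3.084]
ft_force: [-0.5, 0.7, 1.3]
gripper_width: 39.1
gripper_force: 0.0
```

>>> {"fn": "play_rows", "kwargs": {"targets": "18 0 0 0 0; 12 0 0 0 0; 6 0 0 0 0; 4 0 0 0 0; 4 0 0 0 0; 4 0 0 0 0", "squeeze": 35}}

```text
clock: 16.5
eef_pos: [595.1, 12.1, 233.3]
ee_rot: [3.14, 0.0, -3.084]
ft_force: [-0.4, 6.1, 1.5]
gripper_width: 10.3
gripper_force: 35.0
```

>>> {"fn": "play_rows", "kwargs": {"targets": "4 0 0.5 0 3; 4 0 0.5 0 8; 4 0 0.5 0 14; 4 0 0.5 0 20; 4 0 0.5 0 26; 4 0 0.5 0 31; 4 0 0.5 0 34; 4 0 0.5 0 35", "squeeze": 45}}

```text
clock: 17.3
eef_pos: [595.2, 12.8, 233.3]
ee_rot: [3.139, -0.001, 2.587]
ft_force: [1.7, 7.8, 1.3]
gripper_width: 11.1
gripper_force: 45.0
```

>>> {"fn": "play_rows", "kwargs": {"targets": "4 0 0 0 3; 4 0 0 0 8; 4 0 0 0 14; 4 0 0 0 20; 4 0 0 0 26; 4 0 0 0 31; 4 0 0 0 35; 4 0 0 0 36"}}

```text
clock: 18.1
eef_pos: [595.8, 13.3, 233.3]
ee_rot: [3.139, -0.002, 1.958]
ft_force: [4.7, 10.2, -1.1]
gripper_width: 10.6
gripper_force: 45.0
```

>>> {"fn": "play_rows", "kwargs": {"targets": "4 0 0 0 0; 4 0 0 0 0; 4 0 0 0 0; 4 0 0 0 0; 4 0 0 0 0; 4 0 0 0 0; 4 0 0 0 0; 4 0 0 0 0"}}

```text
clock: 18.9
eef_pos: [595.8, 13.3, 233.3]
ee_rot: [3.139, -0.002, 1.96]
ft_force: [4.0, 9.9, -0.8]
gripper_width: 11.1
gripper_force: 45.0
```

```bash
python3 - <<'E'
from h import *
p,d=manip.snapshot('side')
P,u,v=pts('side',d,np.ones(d.shape,bool))
for lo,hi in((238,248),(228,253)):
    m=(abs(P[:,0]-595)<32)&(abs(P[:,1]-12)<32)&(P[:,2]>lo)&(P[:,2]<hi);Q=P[m];print(len(Q),Q.mean(0).round(1),np.round(cv2.minAreaRect(Q[:,:2].astype(np.float32))[1:],1) if 0 else cv2.minAreaRect(Q[:,:2].astype(np.float32)))
lidpose('side',(433,294))
s=manip.sense();print(s['eef_pos'],np.degrees(s['ee_rot'][2]),s['wrist_torque'],s['ft_force'],s['gripper_force'],s['gripper_width'])
q=manip.snapshot('top')[0]
save('end',np.hstack([cv2.resize(p[150:240,300:420],(480,360),interpolation=cv2.INTER_CUBIC),cv2.resize(q[110:230,260:360],(300,360))]))
E
```

```text
48 [597.6  -1.2 243.1] ((597.6436767578125, 5.67234992980957), (21.027212142944336, 39.336341857910156), 45.15264892578125)
162 [ 5.988e+02 -3.000e-01  2.431e+02] ((596.87060546875, 5.879905700683594), (38.98976516723633, 45.28975296020508), 67.54280853271484)
side 0.64 [278.2, 180.8] n [-0.    0.01  1.  ] tilt 0.5 mid [432.2 292.1  16.7] zmin/max 14.7 18.7 259 413
[595.77707363  13.25766845 233.30566504] 112.3149760204203 [ 1.89501866 -0.75042565  0.0920687 ] [ 4.81459288 10.57767545 -0.41219891] 45.000709891319275 10.723079491841311
```

View pics/end.png

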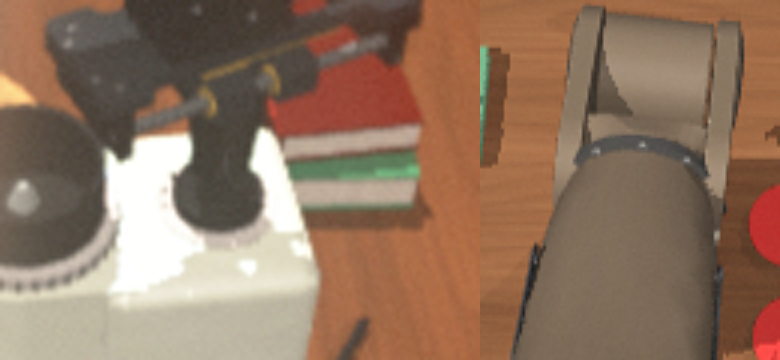

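```bash
python3 - <<'E'
from h import *
p,d=manip.snapshot('side')
P,u,v=pts('side',d,np.ones(d.shape,bool))
m=(np.hypot(P[:,0]-597,P[:,1]-11.5)<30)&(P[:,2]>229)&(P[:,2]<249)&(P[:,1]<0);Q=P[m]
print(len(Q),Q[np.argsort(Q[:,1])][:40:2].round(0).tolist())
E
```

```text
62 [[604.0, -14.0, 243.0], [603.0, -13.0, 233.0], [602.0, -13.0, 245.0], [600.0, -13.0, 242.0], [603.0, -12.0, 235.0], [601.0, -12.0, 232.0], [603.0, -12.0, 238.0], [600.0, -12.0, 244.0], [605.0, -12.0, 238.0], [609.0, -11.0, 240.0], [605.0, -11.0, 243.0], [607.0, -10.0, 249.0], [601.0, -10.0, 237.0], [610.0, -10.0, 236.0], [611.0, -10.0, 248.0], [608.0, -9.0, 232.0], [600.0, -8.0, 231.0], [601.0, -7.0, 249.0], [600.0, -7.0, 236.0], [599.0, -6.0, 242.0]]
```

The bar's far end measures at about (605, -12), which is 71° from its start, or about 1.24 rad. The wrist torque of about 0.09 N m agrees with the spring at the third click. Handing in.

```bash
python3 -c "
from workcell import manip
print(manip.close_job())"
```

```text
the job is handed in; nothing more can be done
None
```

I tipped the wooden lid up, lifted it off and laid it tab up on the cork mat, then turned the dial about 1.24 rad by my measurement, past the third click. I handed the job in with the gripper still holding the dial; the hand-in returned no verdict.

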